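# Pump and hold a motorcycle brake lever to check it stops short of the grip

### The job

The brake's master cylinder on this handlebar has just been rebuilt and its outlet plugged, so check its lever: with the backs or outside of the fingers, not gripping it, press the brake lever (the one by the fluid reservoir) in until it goes solid, let it come all the way out so the cylinder refills, then press it in again. Finish while still holding the lever firmly in against its stop, without forcing it, so that I can measure the gap left to the grip. Leave the clutch lever and everything lying on the bench alone.

Things in the scene. Friction and masses are not known exactly. Their poses are not given: they have to be found in the camera images.
- bar: Black motorcycle handlebar, 750 mm wide, clamped in an aluminium fork yoke on a fixed steel bench stand (base plate 170 x 300 mm). Origin on the bench under the middle of the bar; x points forward (the levers' side, away from the rider), y to the rider's left, z up. Its outer parts are level at z = 0.195, swept back 0.2 rad, with rubber grips 33 mm thick. Brake on the right (-y), clutch on the left (+y).
- reservoir (a point): Centre of the lid of the brake's fluid reservoir: a white box with a black lid, 72 mm along the bar and 50 mm wide, top at z = 0.255 (the highest part), standing over the master cylinder just inboard of the brake lever's pivot. The clutch side has only a slim bracket there.
- brake_lever (a joint): Turn of the brake lever about its upright pivot (rad): 0 = fully out, where its spring returns it; grows as it is pressed towards the grip; goes solid at 0.22 and hardly gives beyond. At the press point the spring takes about 2.5 N to start it and 6 N to bring it to the stop; from there the force climbs steeply. 10 to 25 N is a firm hold, 60 N would be forcing it.
- brake_press (a point): Where to press: on the outer (forward) face of the brake lever's blade, mid-height, 112 mm from the pivot and 49 mm short of the ball end; it moves with the lever. x points straight out of the lever, away from the grip: press along -x, about 24 mm from fully out to the stop (x turns with the lever); y along the lever towards its pivot; z up.
- brake_tip (a point): Centre of the 19 mm ball at the brake lever's outer end. The aluminium blade is 12 mm thick, 16 mm high (z 0.187 to 0.203) and nearly straight 35 mm either side of the press point; its outer side is made of the solids c0 to c4, its inner side of c5 to c9. In front of and below the blade, within 80 mm of the press point, there is free space down to z = 0.08.
- grip_front (a point): Point on the front of the right-hand grip, behind the press point, at the height of the bar's axis. From it to the lever's inner face the gap is about 45 mm with the lever out and about 21 mm with it on its stop.
- clutch_lever (a joint): Turn of the clutch lever on the left half (the brake lever's mirror image) about its pivot (rad): 0 = fully out. Leave it alone.
- fluid_bottle: White bottle, 60 mm diameter, 170 mm high, standing on the rider's side of the right-hand end of the bar. Origin at the centre of its underside. Leave alone.
- spray_can: Spray can with a black cap, 65 mm diameter, 200 mm high, standing in front of the middle of the bar. Origin at the centre of its underside. Leave alone.
- grease_jar: Low jar, 68 mm diameter, 50 mm high. Origin at the centre of its underside. Leave alone.
- spanner: Steel combination spanner 190 mm long, lying flat. Leave alone.
- screwdriver: Screwdriver 200 mm long, lying flat. Leave alone.
- caliper: Grey brake caliper, 84 x 118 mm, 60 mm high, lying under the right-hand grip. Origin at the centre of its underside. Leave alone.
- socket: Steel deep socket, 25 mm diameter, 60 mm high, standing. Origin at the centre of its underside. Leave alone.
- tyre_gauge: Round tyre pressure gauge, 62 mm across, with a brass stem, lying flat. Leave alone.

How it is judged:
On the way, in this order (a step that is already met when the one before it is completed fails the run):
1. the brake lever is pressed in to its stop with the fingers (value of joint brake_lever above 0.21 rad and contact force between brake_lever and the fingers above 4 N), for 0.2 s.
2. the brake lever is let all the way out (value of joint brake_lever below 0.02 rad), for 0.2 s.
3. the brake lever is pressed in to its stop again and held firmly (value of joint brake_lever above 0.212 rad and contact force between brake_lever and the fingers above 8 N), for 0.5 s.
At the end, for the whole second after the job is handed in: The brake lever has been pressed to its stop, let all the way out (below 0.02 rad) and pressed again, and is held still at its stop (above 0.212 rad) by the fingers with more than 8 N; the clutch lever is out (all of step 3 and velocity of joint brake_lever below 0.05 rad/s and value of joint clutch_lever below 0.03 rad); the arm keeps its last pose, push and grip.
It fails at once if the brake lever is gripped between the fingers (contact force between any of brake_lever_c0, brake_lever_c1, brake_lever_c2, brake_lever_c3, brake_lever_c4 and the fingers above 5 N and contact force between any of brake_lever_c5, brake_lever_c6, brake_lever_c7, brake_lever_c8, brake_lever_c9 and the fingers above 5 N).
It fails at once if the brake lever is forced (over 60 N) (contact force between brake_lever and anything else above 60 N).
It fails at once if the clutch lever is pressed (value of joint clutch_lever above 0.05 rad).
It fails at once if something lying on the bench is moved, lifted or knocked over (distance of any of fluid_bottle, spray_can, grease_jar, spanner, screwdriver, caliper, socket, tyre_gauge from where it was at the start of the episode above 0.02 m or angle between any of fluid_bottle, spray_can's own z axis and vertical above 0.3 rad).
It also fails if it takes over 62 s, if anything falls off the work surface, if the arm or the gripper's body presses on something with over 40 N, if the wrist force passes 120 N, or if a joint passes its speed limit or range.

### The arm

A 6-joint arm with a two-finger parallel gripper is mounted at the origin on the work surface. World frame = base frame: x ahead of the robot, y to its left, z up, the work surface at z = 0. Lengths are in m, angles in rad, forces in N, time in s.
With the tool pointing down it reaches from about 0.25 to 0.775 m from the base axis. Payload 4 kg.
Tool frame: the origin (TCP) lies between the finger pads; the fingertips stand 14 mm ahead of it and the grasp point (between the pads) lies 5 mm behind it; z points along the fingers, y is the direction in which the jaws open and shut (so a half turn about z gives the same grasp; the last joint's range is limited). The gripper opens to 94 mm and grips with 3 to 60 N. Pads are 16 mm wide; open, the fingers measure 119 mm over their backs; the gripper's body (75 mm by 177 mm) begins 78 mm behind the grasp point.
Start: joints at [1.232, 0.087, 1.371, -0, 1.684, -0.103], TCP at [0.128, 0.535, 0.22] pointing down, gripper open.
Joint ranges: [-3.1, 3.1], [-0.76, 2.03], [0.27, 2.55], [-1.08, 4.22], [0.17, 2.65], [-2.57, 2.57]. Speed limits (rad/s): [2.79, 2.79, 3.14, 3.14, 3.14, 3.14].

### API

Orientations are given as [roll, pitch, yaw] about the fixed x, y, z axes, in that order (R = Rz(yaw) Ry(pitch) Rx(roll)).
In Python, from bench import robot, cams, spotter gives the robot as it stands.
- The arm moves only by the shell command python3 -m inch 'ROWS'. ROWS is JSON, a list of rows, each an object of numbers: "grip": the opening, from 0 (shut) to 1 (fully open); "dx", "dy", "dz": the shift along the tool's x, y, z in units of 25 mm (1.0 is 25 mm); "rx", "ry", "rz": the turn, a rotation vector about the tool's x, y, z in units of 5 degrees (1.0 is 5 degrees). A call has 1 to 12 rows; each row shifts and turns the pose as measured when the row begins, along the tool's axes as they then stand; what a row does not reach is not made up. A row lasts 1/8 s, in which the tool goes at most 62.5 mm and 10.7 degrees, less where a joint would pass 70% of its speed; a pose out of reach is approached as far as the arm can. A call is refused whole if a number of a shift passes 1 or a number of a turn 1, either way. A call with a gripper value outside its range is refused whole. The fingers move at their own pace and stop on an object; the grip force is fixed at half the most. Time passes only in rows, so rows that do not move let the fingers close. It gives the time, the measured TCP pose, the force and the opening at its end, in the units of the state.
- robot.get_obs(): the state, without advancing time (a new reading comes with each control period).
- cams.snapshot(name): name is "side" or "top"; returns a dict with "frame" (384x512x3 uint8, red, green, blue), "intrinsics" (3x3 intrinsics, pixels), "eye" and "orientation" of the camera in the world. Camera axes: x right, y up, looking along -z (the intrinsics and any distortion apply to the point x, -y, -z); pixel columns grow to the right and rows downward; lengths in m; the calibration is good to about 2 mm. A picture is of the moment at which its call begins. There is no depth.
- robot.close_job(): hands the job in, once; it reports no verdict.
Trained networks look in a picture, given as the dict that the camera call returned (one of the last four; its "shot" number tells which), for a name from the list of things; names that differ only in an ending like _2 or _b are one class to them, and where a whole thing is asked for, a point or a joint stands for the part that bears it (a point fixed in the world has none). Each returns a list of dicts, best first, with "score" (0 to 1); they miss things now and then, are a little off and sometimes report something else, mostly with a low value. They report only what shows in the picture. A call takes as long as a camera call.
- spotter.regions_of(picture, query): "pixels" (384x512 bool, what is visible of it) and "extent" ([left, top, right, bottom] in pixels, round what is visible of it).
- spotter.place_of(picture, query): "pixel" ([column, row] in pixels: a listed point, or the origin of a listed thing).
The state is a dict: "time": time; "joint_positions": joint angles; "qvel": joint speeds; "joint_torque": joint torques, N m; "tool_pos": TCP position; "ee_rot": TCP orientation; "wrist_force": force on the tool from outside, world axes, zero at the start; "wrist_torque": the same for the moment, N m; "width": finger opening in m.
Only numpy, scipy, OpenCV 4.12 (cv2) and the standard library are available. Lean on these libraries where they do the work, as an engineer would, in place of code of your own. Each camera call takes 0.05 s, during which the arm holds its last target.

## Working session

There is one attempt and no reset: what is moved stays moved. The work goes in short steps, Python scripts to look and compute and a shell command to move; the robot and the scene stay as the last step left them, time stands still between calls to the robot, and variables do not carry over. Pictures are saved under pics/ and viewed, and the job is handed in when it is done.

```bash
ls; mkdir -p pics
cat > h.py <<'E'
import numpy as np, cv2
from bench import robot,cams,spotter
def save(s,n): cv2.imwrite('pics/'+n,cv2.cvtColor(s['frame'],cv2.COLOR_RGB2BGR))
def R(s):
    o=np.array(s['orientation'],float)
    if o.shape==(3,3): return o
    from scipy.spatial.transform import Rotation as Ro
    return Ro.from_euler('xyz',o).as_matrix() if o.size==3 else Ro.from_quat(o).as_matrix()
def ray(s,p):
    K=np.array(s['intrinsics']); d=np.linalg.inv(K)@[p[0],p[1],1]; d=R(s)@[d[0],-d[1],-d[2]]
    return np.array(s['eye']),d/np.linalg.norm(d)
def atz(s,p,z):
    e,d=ray(s,p); return e+d*(z-e[2])/d[2]
def tri(s1,p1,s2,p2):
    e1,d1=ray(s1,p1);e2,d2=ray(s2,p2)
    t=np.linalg.lstsq(np.c_[d1,-d2],e2-e1,rcond=None)[0]
    a=e1+t[0]*d1;b=e2+t[1]*d2
    return (a+b)/2,np.linalg.norm(a-b)
def proj(s,X):
    c=R(s).T@(np.array(X)-s['eye']); k=np.array(s['intrinsics'])@[c[0],-c[1],-c[2]]; return k[:2]/k[2]
E
python3 - <<'E'
from h import *
a=cams.snapshot('side');b=cams.snapshot('top')
save(a,'s0.png');save(b,'t0.png')
for s in(a,b): print({k:v for k,v in s.items() if k!='frame'})
for q in['brake_press','brake_tip','reservoir','grip_front','bar']:
    pp=[]
    for s in(a,b):
        r=spotter.place_of(s,q)
        print(q,[(x['pixel'],x['score']) for x in r[:2]]); pp.append(r[0]['pixel'] if r else None)
    if all(x is not None for x in pp): print(tri(a,pp[0],b,pp[1]))
    if pp[1] is not None: print('topz',atz(b,pp[1],.195))
print(robot.get_obs())
E
```

```text
pics
{'intrinsics': array([[360.2493645 ,   0.        , 259.2449564 ],
       [  0.        , 360.2493645 , 190.20992377],
       [  0.        ,   0.        ,   1.        ]]), 'eye': array([ 0.01506255, -0.45196351,  0.8201296 ]), 'orientation': array([ 0.8592056 , -0.0064488 , -0.73998658]), 'shot': 1}
{'intrinsics': array([[482.37343452,   0.        , 260.21621838],
       [  0.        , 482.37343452, 195.80734749],
       [  0.        ,   0.        ,   1.        ]]), 'eye': array([0.21919276, 0.05184789, 1.84449735]), 'orientation': array([ 0.17726224,  0.01688339, -1.58049211]), 'shot': 2}
brake_press [([367.2, 261.9], 0.65), ([344.4, 275.8], 0.23)]
brake_press [([355.6, 197.0], 0.65)]
(array([ 0.5062643 , -0.25332347,  0.20918777]), np.float64(0.00661898446933831))
topz [ 0.50659263 -0.25329092  0.195     ]
brake_tip [([380.1, 282.8], 0.75), ([363.9, 262.9], 0.22)]
brake_tip [([368.7, 199.3], 0.74)]
(array([ 0.49869364, -0.29899413,  0.19037095]), np.float64(0.00012653604242803405))
topz [ 0.49795109 -0.29806429  0.195     ]
reservoir [([316.1, 203.6], 0.67)]
reservoir [([313.1, 
[... 532 characters left out ...]
95     ]
{'time': 0.6, 'joint_positions': array([ 1.23189281e+00,  8.71852911e-02,  1.37068611e+00, -3.48777548e-05,
        1.68360521e+00, -1.03082036e-01]), 'qvel': array([-8.53426955e-05, -5.05818638e-04, -9.81357006e-04,  1.80199007e-03,
       -2.25132434e-03,  9.22685095e-04]), 'joint_torque': array([-8.37567241e-04, -3.39784920e+01, -3.02416706e+01,  7.17215217e-02,
        2.37520732e-02, -2.65733871e-05]), 'tool_pos': array([0.12851547, 0.53479353, 0.21952098]), 'ee_rot': array([3.14148079e+00, 4.64127054e-05, 2.90576724e+00]), 'wrist_force': array([-0.43622262,  0.49049694, -0.13342744]), 'wrist_torque': array([ 0.02697815,  0.02059945, -0.03126807]), 'width': 0.09386114048890791}
```

View pics/s0.png

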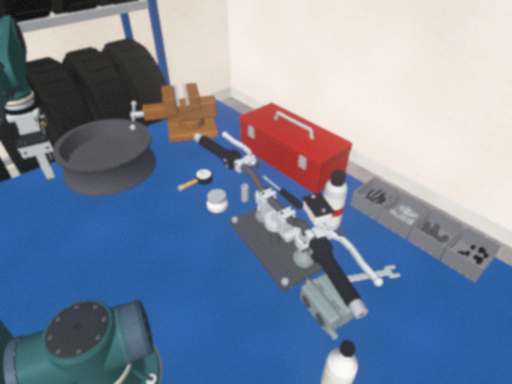

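View pics/t0.png

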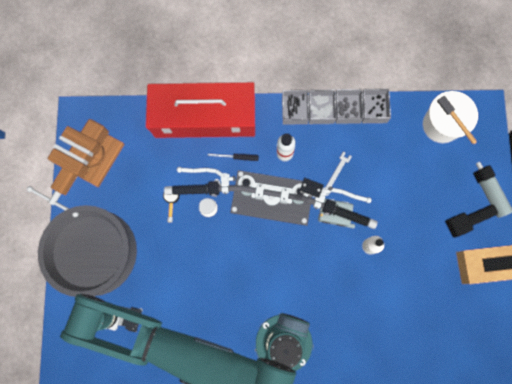

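Run:
```python
from h import *
a=cams.snapshot('side');b=cams.snapshot('top')
for n,s in(('side',a),('top',b)):
  for q in['brake_lever','clutch_lever']:
    r=spotter.regions_of(s,q)
    for x in r[:2]:
        m=x['pixels'];print(n,q,x['score'],x['extent'],m.sum())
    if r:
        v,u=np.nonzero(r[0]['pixels']); P=np.array([atz(s,(i,j),.195)[:2] for i,j in zip(u,v)])
        if q=='brake_lever':
            tip=P[np.argmin(P[:,1])]; print('tip',tip)
            sel=P[(P[:,1]<tip[1]+.1)&(P[:,1]>tip[1]+.02)]
            l=cv2.fitLine(sel.astype(np.float32),cv2.DIST_HUBER,0,1e-4,1e-4).ravel(); print('line',l,np.degrees(np.arctan2(l[0],l[1])))
        else: print('tip',P[np.argmax(P[:,1])])
  save({'frame':cv2.resize(s['frame'][150:310,250:430] if n=='side' else s['frame'][150:260,270:400],None,fx=4,fy=4,interpolation=2)},n+'_z.png')
```

```text
side brake_lever 0.85 [329.4, 231.9, 383.1, 287.3] 557
tip [ 0.49547942 -0.30433388]
line [ 0.35566008  0.9346154   0.5092275  -0.2468044 ] 20.833902
side clutch_lever 0.52 [225.2, 133.3, 255.4, 161.2] 193
tip [0.61758592 0.37267603]
top brake_lever 0.63 [165.2, 164.2, 378.1, 223.2] 5491
tip [ 0.41871034 -0.32251693]
line [ 0.91253144  0.40900654  0.44482523 -0.26179835] 65.85755
top clutch_lever 0.73 [173.8, 167.9, 221.8, 175.3] 227
top clutch_lever 0.69 [162.9, 195.8, 176.9, 224.4] 182
tip [0.61457031 0.36883861]
```

View pics/side_z.png

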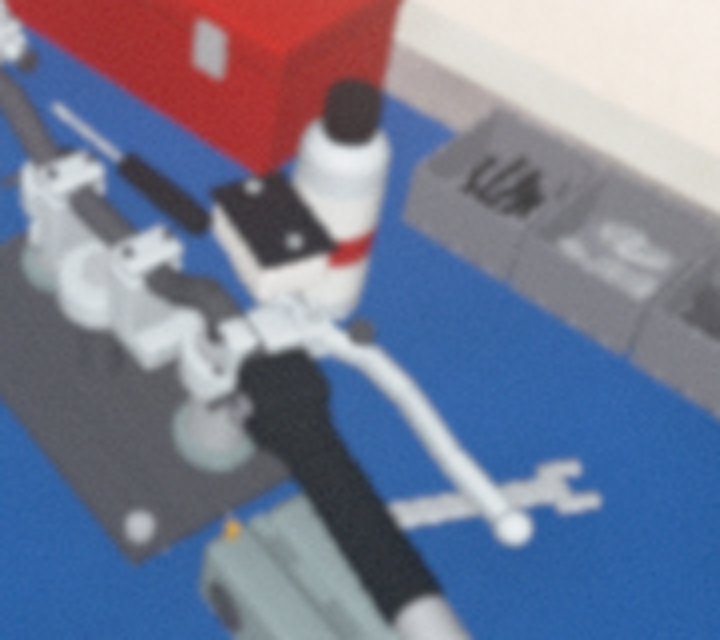

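View pics/top_z.png

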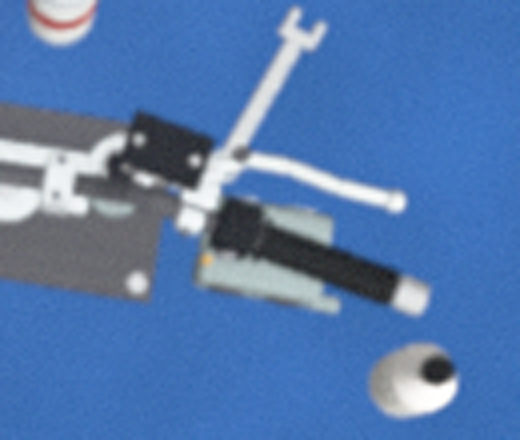

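```bash
python3 -m inch '[{"grip":0,"dz":-1},{"grip":0,"dz":-1},{"grip":0,"dz":-1},{"grip":0,"dz":-1},{"grip":0,"dz":-1,"rz":0.7},{"grip":0,"rz":0.7}]'
```

```text
invalid input at $[0]: expected keys grip, dx, dy, dz, rx, ry, rz
```

```bash
python3 -m inch '[{"grip":0,"dx":0,"dy":0,"dz":-1,"rx":0,"ry":0,"rz":0},{"grip":0,"dx":0,"dy":0,"dz":-1,"rx":0,"ry":0,"rz":0},{"grip":0,"dx":0,"dy":0,"dz":-1,"rx":0,"ry":0,"rz":0},{"grip":0,"dx":0,"dy":0,"dz":-1,"rx":0,"ry":0,"rz":0},{"grip":0,"dx":0,"dy":0,"dz":-1,"rx":0,"ry":0,"rz":0.7},{"grip":0,"dx":0,"dy":0,"dz":0,"rx":0,"ry":0,"rz":0.7}]'
```

```text
time: 1.65
tool_pos: [0.1284, 0.5345, 0.3478]
ee_rot: [-3.14, 0.0, 2.78]
wrist_force: [-0.6, 0.8, -0.1]
width: 0.0377
```

```bash
python3 -m inch '[{"grip":0,"dx":-1,"dy":-0.9,"dz":0,"rx":0,"ry":0,"rz":0},{"grip":0,"dx":-1,"dy":-0.9,"dz":0,"rx":0,"ry":0,"rz":0},{"grip":0,"dx":-1,"dy":-0.9,"dz":0,"rx":0,"ry":0,"rz":0},{"grip":0,"dx":-1,"dy":-0.9,"dz":0,"rx":0,"ry":0,"rz":0},{"grip":0,"dx":-1,"dy":-0.9,"dz":0,"rx":0,"ry":0,"rz":0},{"grip":0,"dx":-1,"dy":-0.9,"dz":0,"rx":0,"ry":0,"rz":0},{"grip":0,"dx":-1,"dy":-0.9,"dz":0,"rx":0,"ry":0,"rz":0},{"grip":0,"dx":-1,"dy":-0.9,"dz":0,"rx":0,"ry":0,"rz":0},{"grip":0,"dx":-1,"dy":-0.9,"dz":0,"rx":0,"ry":0,"rz":0},{"grip":0,"dx":-1,"dy":-0.9,"dz":0,"rx":0,"ry":0,"rz":0},{"grip":0,"dx":-1,"dy":-0.9,"dz":0,"rx":0,"ry":0,"rz":0},{"grip":0,"dx":-1,"dy":-0.9,"dz":0,"rx":0,"ry":0,"rz":0}]'
```

```text
time: 3.15
tool_pos: [0.3178, 0.1665, 0.3492]
ee_rot: [3.138, 0.004, 2.785]
wrist_force: [0.3, -0.5, -0.2]
width: 0.0006
```

```bash
python3 -m inch '[{"grip":0,"dx":-1,"dy":-0.9,"dz":0,"rx":0,"ry":0,"rz":0},{"grip":0,"dx":-1,"dy":-0.9,"dz":0,"rx":0,"ry":0,"rz":0},{"grip":0,"dx":-1,"dy":-0.9,"dz":0,"rx":0,"ry":0,"rz":0},{"grip":0,"dx":-1,"dy":-0.9,"dz":0,"rx":0,"ry":0,"rz":0},{"grip":0,"dx":-1,"dy":-0.9,"dz":0,"rx":0,"ry":0,"rz":0},{"grip":0,"dx":-1,"dy":-0.9,"dz":0,"rx":0,"ry":0,"rz":0},{"grip":0,"dx":-1,"dy":-0.9,"dz":0,"rx":0,"ry":0,"rz":0},{"grip":0,"dx":-1,"dy":-0.9,"dz":0,"rx":0,"ry":0,"rz":0},{"grip":0,"dx":-1,"dy":-0.9,"dz":0,"rx":0,"ry":0,"rz":0},{"grip":0,"dx":-1,"dy":-0.9,"dz":0,"rx":0,"ry":0,"rz":0}]'
```

```text
time: 4.4
tool_pos: [0.477, -0.1426, 0.3518]
ee_rot: [3.135, 0.01, 2.784]
wrist_force: [0.2, 0.8, -1.0]
width: 0.0006
```

```bash
python3 -m inch '[{"grip":0,"dx":-1,"dy":-0.8,"dz":0,"rx":0,"ry":0,"rz":0},{"grip":0,"dx":-1,"dy":-0.8,"dz":0,"rx":0,"ry":0,"rz":0},{"grip":0,"dx":-1,"dy":-0.8,"dz":0,"rx":0,"ry":0,"rz":0},{"grip":0,"dx":-1,"dy":-0.8,"dz":0,"rx":0,"ry":0,"rz":0},{"grip":0,"dx":-0.6,"dy":-0.5,"dz":0,"rx":0,"ry":0,"rz":0},{"grip":0,"dx":0,"dy":0,"dz":0,"rx":0,"ry":0,"rz":0}]'
python3 - <<'E'
from h import *
a=cams.snapshot('side');b=cams.snapshot('top')
for n,s in(('side',a),('top',b)):
  f=s['frame'].copy()
  for X,c in(((.55,-.27,.195),(255,0,0)),((.517,-.258,.195),(255,255,0)),((.497,-.299,.195),(0,255,0))):
    cv2.circle(f,tuple(int(round(t)) for t in proj(s,X)),1,c,-1)
  f=f[100:310,250:460] if n=='side' else f[120:260,270:420]
  save({'frame':cv2.resize(f,None,fx=2.8 if n=='side' else 4,fy=2.8 if n=='side' else 4)},n+'1.png')
o=robot.get_obs();print(o['joint_positions'],o['tool_pos'],o['ee_rot'])
E
```

```text
time: 5.15
tool_pos: [0.5549, -0.2761, 0.3505]
ee_rot: [3.135, 0.008, 2.781]
wrist_force: [-0.7, -0.3, -0.5]
width: 0.0004
[-0.55645277  0.25618517  0.91608633  0.00925251  1.96195018 -1.76414947] [ 0.55444797 -0.27482999  0.3514761 ] [3.13464313 0.00888695 2.78202126]
```

View pics/side1.png

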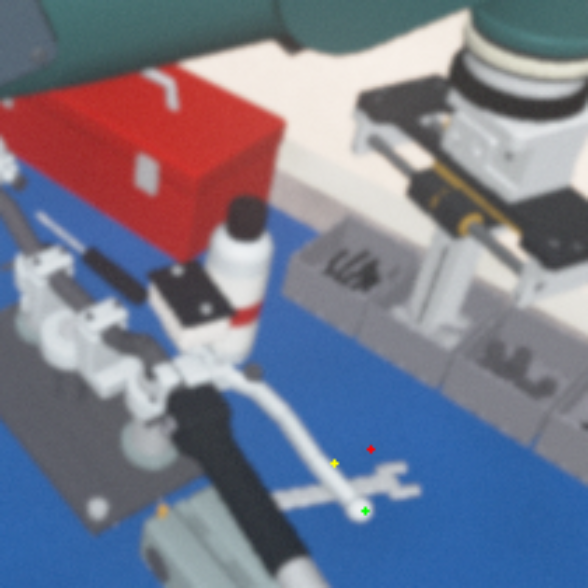

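View pics/top1.png

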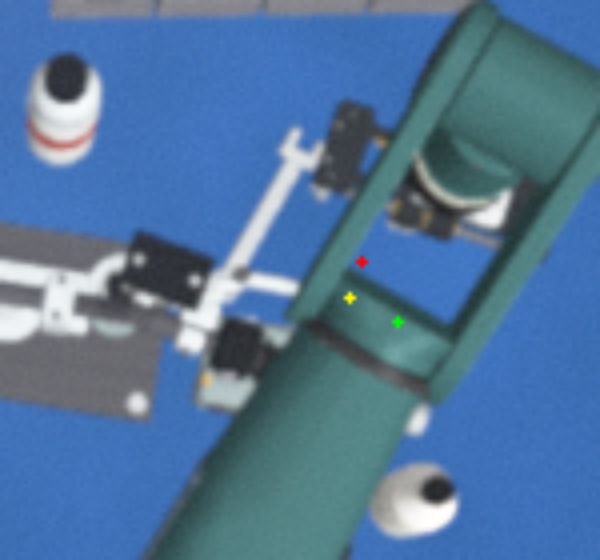

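```bash
python3 -m inch '[{"grip":0,"dx":0,"dy":0,"dz":1,"rx":0,"ry":0,"rz":0},{"grip":0,"dx":0,"dy":0,"dz":1,"rx":0,"ry":0,"rz":0},{"grip":0,"dx":0,"dy":0,"dz":1,"rx":0,"ry":0,"rz":0},{"grip":0,"dx":0,"dy":0,"dz":1,"rx":0,"ry":0,"rz":0},{"grip":0,"dx":0,"dy":0,"dz":1,"rx":0,"ry":0,"rz":0},{"grip":0,"dx":0,"dy":0,"dz":1,"rx":0,"ry":0,"rz":0},{"grip":0,"dx":0,"dy":0,"dz":0.5,"rx":0,"ry":0,"rz":0},{"grip":0,"dx":0,"dy":0,"dz":0,"rx":0,"ry":0,"rz":0}]'
python3 - <<'E'
from h import *
a=cams.snapshot('side')
f=a['frame'][150:310,290:470]
save({'frame':cv2.resize(f,None,fx=3.6,fy=3.6)},'side2.png')
o=robot.get_obs();print(o['tool_pos'],o['ee_rot'],o['wrist_force'])
E
```

```text
time: 6.25
tool_pos: [0.5552, -0.2662, 0.1921]
ee_rot: [3.135, 0.019, 2.79]
wrist_force: [-0.5, 0.1, 0.6]
width: 0.0009
[ 0.55558739 -0.26646232  0.19304235] [3.13519998 0.02080672 2.78989683] [-0.13828769  0.16027494  0.66297681]
```

View pics/side2.png

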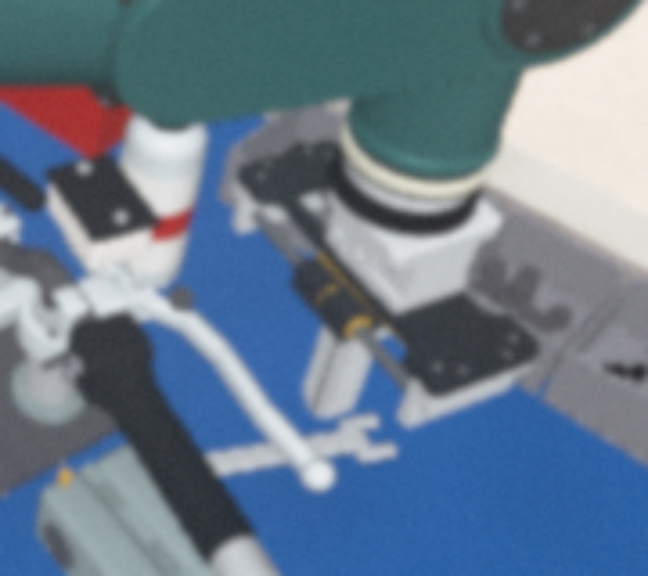

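```bash
python3 -m inch '[{"grip":0,"dx":0.3,"dy":-0.2,"dz":0.2,"rx":0,"ry":0.2,"rz":0},{"grip":0,"dx":0.4,"dy":0,"dz":0,"rx":0,"ry":0,"rz":0},{"grip":0,"dx":0.2,"dy":0,"dz":0,"rx":0,"ry":0,"rz":0},{"grip":0,"dx":0,"dy":0,"dz":0,"rx":0,"ry":0,"rz":0}]'
python3 -m inch '[{"grip":0,"dx":0.2,"dy":0,"dz":0,"rx":0,"ry":0,"rz":0}]'
python3 -m inch '[{"grip":0,"dx":0.2,"dy":0,"dz":0,"rx":0,"ry":0,"rz":0}]'
```

```text
time: 6.8
tool_pos: [0.5322, -0.264, 0.1912]
ee_rot: [3.137, 0.008, 2.79]
wrist_force: [0.3, -0.2, -0.7]
width: 0.0006
time: 6.92
tool_pos: [0.5275, -0.2623, 0.1913]
ee_rot: [3.137, 0.008, 2.79]
wrist_force: [0.1, 0.2, -0.2]
width: 0.0004
time: 7.05
tool_pos: [0.5228, -0.2608, 0.1915]
ee_rot: [3.137, 0.009, 2.79]
wrist_force: [2.4, -2.6, -1.5]
width: 0.0006
```

```bash
for i in 1 2 3 ; do :; done
python3 -m inch '[{"grip":0,"dx":0.2,"dy":0,"dz":0,"rx":0,"ry":0,"rz":0}]'
python3 -m inch '[{"grip":0,"dx":0.2,"dy":0,"dz":0,"rx":0,"ry":0,"rz":0}]'
python3 -m inch '[{"grip":0,"dx":0.2,"dy":0,"dz":0,"rx":0,"ry":0,"rz":0}]'
```

```text
time: 7.18
tool_pos: [0.5184, -0.2598, 0.1915]
ee_rot: [3.138, 0.012, 2.79]
wrist_force: [2.3, -3.0, -1.3]
width: 0.0005
time: 7.3
tool_pos: [0.5141, -0.2589, 0.1916]
ee_rot: [3.14, 0.014, 2.789]
wrist_force: [3.3, -3.5, -1.7]
width: 0.0004
time: 7.42
tool_pos: [0.5097, -0.2582, 0.1917]
ee_rot: [3.141, 0.017, 2.789]
wrist_force: [4.3, -4.4, -2.1]
width: 0.0003
```

```bash
python3 -m inch '[{"grip":0,"dx":0.2,"dy":0,"dz":0,"rx":0,"ry":0,"rz":0}]'
python3 -m inch '[{"grip":0,"dx":0.1,"dy":0,"dz":0,"rx":0,"ry":0,"rz":0}]'
python3 -m inch '[{"grip":0,"dx":0.1,"dy":0,"dz":0,"rx":0,"ry":0,"rz":0}]'
```

```text
time: 7.55
tool_pos: [0.5056, -0.2573, 0.1918]
ee_rot: [-3.141, 0.02, 2.788]
wrist_force: [3.9, -3.5, -2.1]
width: 0.0003
time: 7.68
tool_pos: [0.5039, -0.2569, 0.1918]
ee_rot: [-3.141, 0.023, 2.788]
wrist_force: [3.9, -3.4, -3.0]
width: 0.0006
time: 7.8
tool_pos: [0.5024, -0.2565, 0.1918]
ee_rot: [-3.14, 0.026, 2.787]
wrist_force: [5.1, -2.3, -2.0]
width: 0.0007
```

```bash
python3 -m inch '[{"grip":0,"dx":0.1,"dy":0,"dz":0,"rx":0,"ry":0,"rz":0}]'
python3 -m inch '[{"grip":0,"dx":0.1,"dy":0,"dz":0,"rx":0,"ry":0,"rz":0}]'
python3 -m inch '[{"grip":0,"dx":0.1,"dy":0,"dz":0,"rx":0,"ry":0,"rz":0}]'
```

```text
time: 7.92
tool_pos: [0.501, -0.2561, 0.1919]
ee_rot: [-3.14, 0.029, 2.787]
wrist_force: [4.3, -3.7, -1.6]
width: 0.0002
time: 8.05
tool_pos: [0.4997, -0.2557, 0.1919]
ee_rot: [-3.14, 0.033, 2.787]
wrist_force: [5.6, -2.8, -2.6]
width: 0.0004
time: 8.18
tool_pos: [0.4989, -0.2555, 0.192]
ee_rot: [-3.14, 0.038, 2.787]
wrist_force: [7.4, -4.2, -3.6]
width: 0.0006
```

```bash
python3 -m inch '[{"grip":0,"dx":0.15,"dy":0,"dz":0,"rx":0,"ry":0.1,"rz":0}]'
python3 -m inch '[{"grip":0,"dx":0.15,"dy":0,"dz":0,"rx":0,"ry":0.1,"rz":0}]'
python3 - <<'E'
from h import *
a=cams.snapshot('side')
f=a['frame'][150:310,290:470]
save({'frame':cv2.resize(f,None,fx=3.6,fy=3.6)},'side3.png')
print(robot.get_obs()['wrist_force'])
E
```

```text
time: 8.3
tool_pos: [0.4986, -0.2554, 0.1921]
ee_rot: [-3.14, 0.039, 2.787]
wrist_force: [14.3, -4.8, -6.4]
width: 0.0002
time: 8.43
tool_pos: [0.4987, -0.2554, 0.1921]
ee_rot: [-3.14, 0.04, 2.786]
wrist_force: [11.5, -5.9, -5.7]
width: 0.0005
[11.56394278 -6.4590134  -5.88367828]
```

View pics/side3.png

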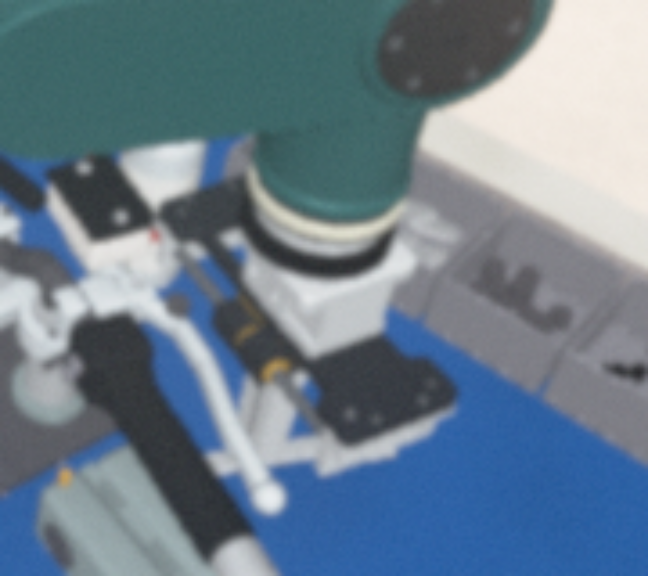

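```bash
python3 -m inch '[{"grip":0,"dx":0.15,"dy":0,"dz":0,"rx":0,"ry":0,"rz":0},{"grip":0,"dx":0.15,"dy":0,"dz":0,"rx":0,"ry":0,"rz":0},{"grip":0,"dx":0.15,"dy":0,"dz":0,"rx":0,"ry":0,"rz":0}]'
python3 - <<'E'
from h import *
a=cams.snapshot('side');b=cams.snapshot('top')
for q in('brake_tip','brake_press'):
  for s in(a,b):
    r=spotter.place_of(s,q);print(q,[(x['pixel'],x['score'],atz(s,x['pixel'],.195)[:2]) for x in r[:2]])
ball=(290+268/3.6,150+497/3.6);p0=(290+318/3.6,150+473/3.6)
A=atz(a,ball,.195)[:2];B=atz(a,p0,.195)[:2];print(A,B,np.linalg.norm(A-B))
print(robot.get_obs()['wrist_force'])
E
```

```text
time: 8.85
tool_pos: [0.4989, -0.2555, 0.1924]
ee_rot: [-3.14, 0.07, 2.786]
wrist_force: [12.2, -5.4, -5.4]
width: 0.0006
brake_tip [([366.1, 285.9], 0.87, array([ 0.46747162, -0.28512526]))]
brake_tip [([368.5, 209.1], 0.55, array([ 0.46373221, -0.29569302]))]
brake_press [([357.0, 267.5], 0.81, array([ 0.49169102, -0.24509293]))]
brake_press [([353.6, 204.0], 0.62, array([ 0.48215044, -0.24531795]))]
[ 0.46068094 -0.28587229] [ 0.49534375 -0.29568085] 0.03602385638406582
[11.9114826  -5.50749521 -5.56974658]
```

```bash
python3 -m inch '[{"grip":0,"dx":-0.4,"dy":0,"dz":0,"rx":0,"ry":0.2,"rz":0},{"grip":0,"dx":-0.5,"dy":0,"dz":0,"rx":0,"ry":0.3,"rz":0},{"grip":0,"dx":-0.5,"dy":0,"dz":0,"rx":0,"ry":0.3,"rz":0},{"grip":0,"dx":-0.3,"dy":0,"dz":0,"rx":0,"ry":0,"rz":0},{"grip":0,"dx":0,"dy":0,"dz":0,"rx":0,"ry":0,"rz":0},{"grip":0,"dx":0,"dy":0,"dz":0,"rx":0,"ry":0,"rz":0},{"grip":0,"dx":0,"dy":0,"dz":0,"rx":0,"ry":0,"rz":0},{"grip":0,"dx":0,"dy":0,"dz":0,"rx":0,"ry":0,"rz":0}]'
python3 - <<'E'
from h import *
a=cams.snapshot('side')
f=a['frame'][150:310,290:470]
save({'frame':cv2.resize(f,None,fx=3.6,fy=3.6)},'side4.png')
for q in('brake_tip',):
  for s in(a,):
    r=spotter.place_of(s,q);print(q,[(x['pixel'],x['score'],atz(s,x['pixel'],.195)[:2]) for x in r[:2]])
print(robot.get_obs()['wrist_force'])
E
```

```text
time: 10.15
tool_pos: [0.5379, -0.2662, 0.1938]
ee_rot: [3.136, -0.006, 2.787]
wrist_force: [0.5, 0.1, -0.9]
width: 0.0003
brake_tip [([380.5, 279.4], 0.87, array([ 0.50287088, -0.29591921]))]
[-0.35992777  0.45689864  0.55899046]
```

View pics/side4.png

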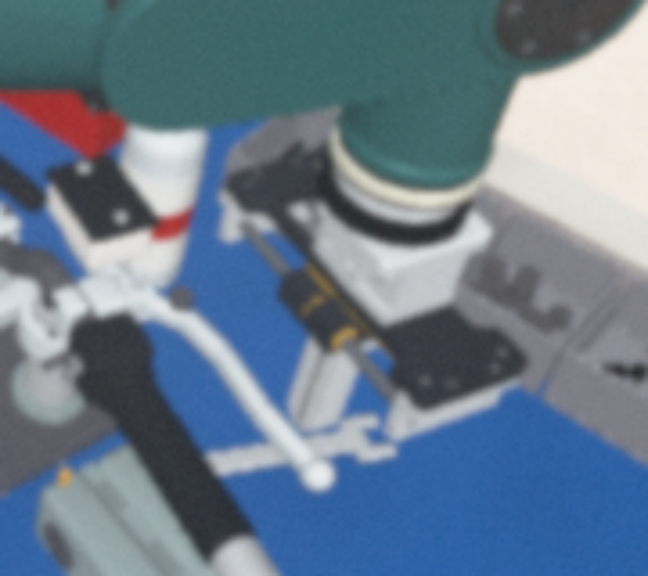

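```bash
python3 -m inch '[{"grip":0,"dx":0.3,"dy":0,"dz":0.15,"rx":0,"ry":0,"rz":0},{"grip":0,"dx":0.3,"dy":0,"dz":0,"rx":0,"ry":0,"rz":0},{"grip":0,"dx":0.3,"dy":0,"dz":0,"rx":0,"ry":0.05,"rz":0},{"grip":0,"dx":0.25,"dy":0,"dz":0,"rx":0,"ry":0.05,"rz":0},{"grip":0,"dx":0.2,"dy":0,"dz":0,"rx":0,"ry":0.1,"rz":0},{"grip":0,"dx":0.1,"dy":0,"dz":0,"rx":0,"ry":0.1,"rz":0}]'
python3 -m inch '[{"grip":0,"dx":0.1,"dy":0,"dz":0,"rx":0,"ry":0.1,"rz":0},{"grip":0,"dx":0.1,"dy":0,"dz":0,"rx":0,"ry":0.1,"rz":0}]'
```

```text
time: 11.0
tool_pos: [0.5044, -0.2568, 0.1899]
ee_rot: [3.141, -0.021, 2.785]
wrist_force: [4.7, -2.3, -2.5]
width: 0.0004
time: 11.25
tool_pos: [0.5016, -0.256, 0.1899]
ee_rot: [-3.142, -0.033, 2.785]
wrist_force: [4.6, -3.6, -3.1]
width: 0.0003
```

```bash
python3 -m inch '[{"grip":0,"dx":0.1,"dy":0,"dz":0,"rx":0,"ry":0,"rz":0},{"grip":0,"dx":0.1,"dy":0,"dz":0,"rx":0,"ry":0,"rz":0}]'
python3 -m inch '[{"grip":0,"dx":0.15,"dy":0,"dz":0,"rx":0,"ry":0,"rz":0},{"grip":0,"dx":0.15,"dy":0,"dz":0,"rx":0,"ry":0,"rz":0}]'
```

```text
time: 11.5
tool_pos: [0.4993, -0.2554, 0.1899]
ee_rot: [-3.141, -0.025, 2.785]
wrist_force: [5.5, -3.3, -2.2]
width: 0.0006
time: 11.75
tool_pos: [0.4986, -0.2551, 0.1902]
ee_rot: [-3.141, -0.007, 2.784]
wrist_force: [12.5, -4.9, -6.8]
width: 0.0005
```

```bash
python3 -m inch '[{"grip":0,"dx":0.2,"dy":0,"dz":0,"rx":0,"ry":0,"rz":0},{"grip":0,"dx":0.2,"dy":0,"dz":0,"rx":0,"ry":0,"rz":0},{"grip":0,"dx":0.2,"dy":0,"dz":0,"rx":0,"ry":0,"rz":0},{"grip":0,"dx":0.2,"dy":0,"dz":0,"rx":0,"ry":0,"rz":0},{"grip":0,"dx":0.2,"dy":0,"dz":0,"rx":0,"ry":0,"rz":0}]'
python3 - <<'E'
from h import *
for i in range(4):
  a=cams.snapshot('side'); o=robot.get_obs(); print(o['time'],o['wrist_force'],o['tool_pos'],o['ee_rot'])
b=cams.snapshot('top')
f=a['frame'][150:310,290:470]
save({'frame':cv2.resize(f,None,fx=3.6,fy=3.6)},'side5.png');save(b,'top5.png')
for q in('brake_tip','clutch_lever'):
    r=spotter.place_of(a,q);print(q,[(x['pixel'],x['score'],atz(a,x['pixel'],.195)[:2]) for x in r[:2]])
E
```

```text
time: 12.38
tool_pos: [0.4989, -0.2553, 0.1909]
ee_rot: [-3.141, 0.06, 2.784]
wrist_force: [15.6, -7.2, -7.2]
width: 0.0002
12.425 [15.7019311  -7.1722094  -8.79028307] [ 0.49886364 -0.2552451   0.19093321] [-3.14110167  0.06027525  2.78404895]
12.475 [15.68246238 -7.40334047 -7.52701862] [ 0.49886602 -0.25524218  0.19090708] [-3.14116173  0.05986229  2.78404557]
12.525 [15.55276628 -6.56584868 -8.40594657] [ 0.49887428 -0.25526069  0.19091815] [-3.14114368  0.05962854  2.78403177]
12.575 [16.07303858 -7.32680694 -7.28640028] [ 0.49887338 -0.25528333  0.19091704] [-3.14112503  0.05947651  2.7840668 ]
brake_tip [([365.3, 286.4], 0.61, array([ 0.46526139, -0.28473034])), ([203.9, 178.9], 0.57, array([0.42572283, 0.21781781]))]Traceback (most recent call last):
  File "<stdin>", line 8, in <module>
ValueError: it knows: bar, brake_press, brake_tip, caliper, fluid_bottle, grease_jar, grip_front, reservoir, screwdriver, socket, spanner, spray_can, tyre_gauge
```

View pics/side5.png

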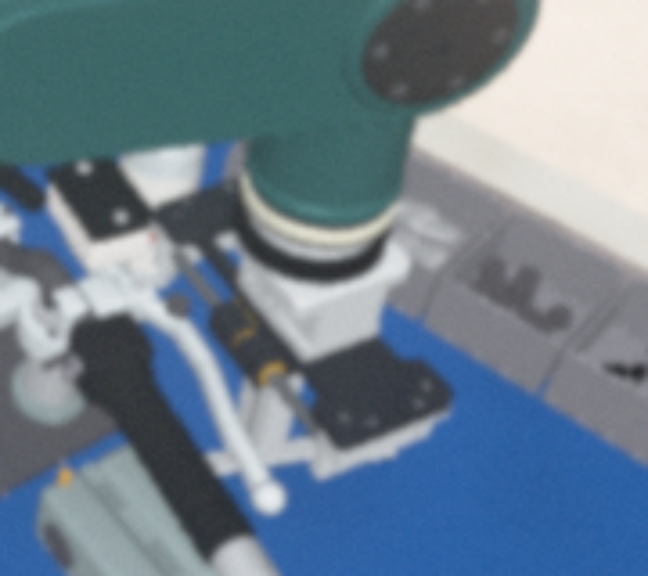

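View pics/top5.png

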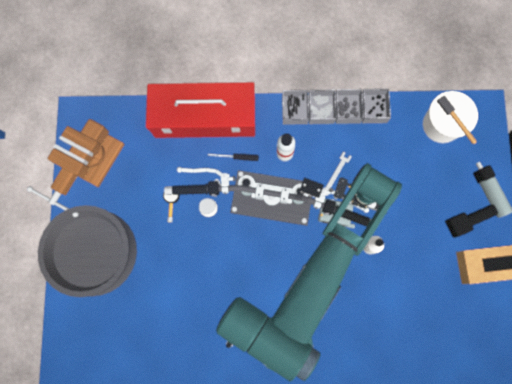

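```bash
python3 -c "
from bench import robot
print(robot.close_job()); o=robot.get_obs(); print(o['time'],o['wrist_force'],o['tool_pos'])"
```

```text
the job is handed in; nothing more can be done
None
the job is handed in; nothing more can be done
```

I pressed the brake lever in to its stop with the outside of the closed fingers, let it come all the way out, then pressed it in again. I handed the job in with the lever still held against its stop.

- **First press:** it went solid at about 13 N. The ball end had moved about 36 mm, which is about 0.22 rad.
- **Release:** the ball was back at its starting place in the side picture, and the wrist force was about zero.
- **Second press:** the ball was at the same pixel as at the first stop. The tool stayed still to within about 0.1 mm, with a steady horizontal wrist force of about 17 N, or about 19 N counting the vertical part. That is a firm hold, well under the 60 N limit.
- **Clutch lever and bench items:** in the last top picture the clutch lever and the things on the bench that could be seen looked unmoved. I judged this by eye and did not measure it. The arm hid part of the right side.

**Limits of these checks:** I inferred the lever angle from the pictures and the tool position, as the joint value itself cannot be read. The network's first top-view outline of the brake lever was plainly wrong, so I did not use it. While holding, the tool leaned about 0.06 rad but was steady.

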